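Full tin to the shelf, empty tin to the wash tray

ROBOT

A 6-joint arm with a two-finger parallel gripper is mounted at the origin on the work surface. World frame = base frame: x ahead of the robot, y to its left, z up, the work surface at z = 0. Lengths are in mm, angles in degrees, forces in N, time in s.
With the tool pointing down it reaches from about 350 to 850 mm from the base axis. Payload 8.1 kg.
Tool frame: the origin (TCP) lies on the centre line of the jaws, within the pads' length; the fingertips stand 8 mm ahead of it and the grasp point (between the pads) lies 11 mm behind it; x points along the fingers, z is the direction in which the jaws open and shut, and the axes are right-handed (so a half turn about x gives the same grasp; the last joint's range is limited). The gripper opens to 85 mm and grips with 20 to 120 N. Pads are 22 mm wide; open, the fingers measure 114 mm over their backs; the gripper's body (76 mm by 85 mm) begins 54 mm behind the grasp point. The pads swing forward as they close: fully open they stand 13 mm farther back than shut.
Start: joints at [69.591, 7.471, 85.268, -0, 87.261, -4.893], TCP at [160.479, 578.145, 239.292] pointing down, gripper open.
Joint ranges: [-169.43, 169.43], [-51.17, 129.36], [1.28, 143.12], [-76.62, 256.62], [0, 156.53], [-152.29, 152.29]. Speed limits (degrees/s): [136.94, 136.94, 159.86, 180, 180, 180].

INTERFACE

Orientations are given as [roll, pitch, yaw] about the fixed x, y, z axes, in that order (R = Rz(yaw) Ry(pitch) Rx(roll)).
In Python, from bench import r, vision, order gives the robot as it stands. The module is installed in compiled form; this text tells all that it offers.
- The arm moves only by the shell command python3 -m jog 'ROWS' [FORCE]. ROWS is JSON, a list of rows, each a list of 3 entries, a list of its own where there are three numbers: the shift along the world's x, y, z in m, then the turn, a rotation vector about the world's x, y, z in rad, then the opening, from -1 (shut) to 1 (fully open). A call has 1 to 5 rows; each row is the pose to reach, as a shift and turn from the pose commanded when the call began; what a row does not reach only later rows make up. A row lasts 1/12 s, in which the tool goes at most 41.7 mm and 7.16 degrees, less where a joint would pass 70% of its speed; a pose out of reach is approached as far as the arm can. A call with a gripper value outside its range is refused whole. The fingers move at their own pace and stop on an object; FORCE is the grip in N (left out, the last holds). Time passes only in rows, so rows that repeat a pose let the fingers close. It gives the time, the measured TCP pose, the force and the opening at its end, in the units of the state.
- r.sense(): the state, without advancing time (a new reading comes with each control period).
- vision.snapshot(name): name is "scene" or "top" or "wrist"; returns the picture (420x560x3 uint8, red, green, blue); there is no depth.
- vision.camera_model(name): a dict with "fov_y" (degrees; the focal length in pixels is half the picture's height over the tangent of half this angle, whatever the lens; pixels are square), "cx", "cy" (the principal point, pixels), "D" ([k1, k2, p1, p2, k3] as OpenCV has them; the pictures are not rectified), "world_to_cam" (4x4, takes a point from world to camera coordinates). Camera axes: x right, y down, z forward; pixel columns grow to the right and rows downward; lengths in mm; the calibration is good to about 2 mm. A picture is of the moment at which its call begins: read the wrist's pose just before it. camera_model takes no time and is no camera call; for the wrist camera it gives the pose at the moment of the call.
- order.hand_in(): hands the job in, once; it reports no verdict.
The state is a dict: "time": time; "joint_pos": joint angles; "qd": joint speeds; "joint_efforts": joint torques, N m; "tool_pos": TCP position; "tcp_rot": TCP orientation; "ft_force": force on the tool from outside, world axes, zero at the start; "wrist_torque": the same for the moment, N m; "finger_gap": finger opening in mm.
Only numpy, scipy, OpenCV 4.12 (cv2) and the standard library are available. Lean on these libraries where they do the work, as an engineer would, in place of code of your own. Each camera call takes 0.05 s, during which the arm holds its last target.

TASK

Two look-alike tall steel tins with lids stand on the counter: one is full of rock salt, the other is empty. Lift them to feel which is which, then stand the full one on the steel shelf clamped to the pipe and the empty one in the shallow metal wash tray, both upright, set down gently and not dropped.

Things in the scene. Friction and masses are not known exactly. Their poses are not given: they have to be found in the camera images.
- tin_a_center (a point): Upright round lidded steel tin, 60 mm in diameter (62 at the lid's rim), 90 mm tall, lid fixed shut. Both listed tins look the same: by chance either one is full of solid rock salt and weighs 0.38 to 0.53 kg, the other is empty and weighs 0.11 to 0.15 kg. The point is its centre, 45 mm above its underside; z up along the tin.
- tin_b_center (a point): Upright round lidded steel tin, 60 mm in diameter (62 at the lid's rim), 90 mm tall, lid fixed shut. Both listed tins look the same: by chance either one is full of solid rock salt and weighs 0.38 to 0.53 kg, the other is empty and weighs 0.11 to 0.15 kg. The point is its centre, 45 mm above its underside; z up along the tin.
- shelf_spot (a point): Centre of the top face of a low fixed steel shelf board, 100 mm above the counter, clamped to the pipe along the back. Board 170 mm in x by 280 mm in y, 5 mm thick, a 20 mm lip on its far (+x) edge only. A green jar (60 mm wide, 85 tall) stands 105 mm off at its +y end, a white cup (64 mm wide, 65 tall) 105 mm off at its -y end; the middle between them is free. z up.
- tray_spot (a point): Centre of the inner floor of an empty shallow metal tray lying on the counter, fixed: 160 mm along its x by 200 mm along its y, rim 16 mm above the counter, walls 3 mm thick. The inner floor lies 3 mm above the counter. z is up.
Not all that is in view belongs to the job. Leave any yellow look-alike of the part that bears tin_a_center alone. What is shaped like the part that bears tin_b_center but yellow is not meant.

How it is judged:
By the outcome, as a careful person would: the job done as asked, in the order asked, and still so for the second after the job is handed in, with the robot touching nothing.
It also fails if it takes over 69 s, if anything falls off the work surface, if the arm or the gripper's body presses on something with over 40 N, if the wrist force passes 120 N, or if a joint passes its speed limit or range.

## Working session

There is one attempt and no reset: what is moved stays moved. The work goes in short steps, Python scripts to look and compute and a shell command to move; the robot and the scene stay as the last step left them, time stands still between calls to the robot, and variables do not carry over. Pictures are saved under pics/ and viewed, and the job is handed in when it is done.

```bash
mkdir -p pics
python3 - <<'E'
from bench import r, vision, order
import cv2,numpy as np
s=r.sense()
for k in ('time','tool_pos','tcp_rot','ft_force','finger_gap'): print(k,s[k])
for n in ("scene","top"):
    m=vision.camera_model(n); print(n,m)
    cv2.imwrite(f"pics/{n}0.png",vision.snapshot(n)[:,:,::-1])
E
```

```text
time 0.0
tool_pos [160.29623327 577.61906459 238.23650575]
tcp_rot [ 174.2973408    89.89253995 -111.21965119]
ft_force [ 0.60769249 -0.09743089  0.43120083]
finger_gap 85.3254608565585
scene {'fov_y': 51.05815552672074, 'cx': 277.862177677378, 'cy': 211.61968676782124, 'D': array([0.04625146, 0.        , 0.        , 0.        , 0.        ]), 'world_to_cam': array([[ 2.06328907e-01,  9.78449269e-01, -8.08767703e-03,
        -1.08107837e+02],
       [ 7.41087250e-01, -1.61662038e-01, -6.51655640e-01,
        -2.84458913e+02],
       [-6.38919455e-01,  1.28461722e-01, -7.58471830e-01,
         1.38227577e+03],
       [ 0.00000000e+00,  0.00000000e+00,  0.00000000e+00,
         1.00000000e+00]])}
top {'fov_y': 57.94305127128039, 'cx': 273.8290825107962, 'cy': 205.59404197159546, 'D': array([-0.0559328,  0.       ,  0.       ,  0.       ,  0.       ]), 'world_to_cam': array([[ 2.00380486e-03, -9.99996585e-01, -1.67772852e-03,
         1.91675661e+01],
       [-9.95669050e-01, -1.83918736e-03, -9.29503158e-02,
         5.13557932e+02],
       [ 9.29469127e-02,  1.85671666e-03, -9.95669335e-01,
         8.00064823e+02],
       [ 0.00000000e+00,  0.00000000e+00,  0.00000000e+00,
         1.00000000e+00]])}
```

View pics/scene0.png

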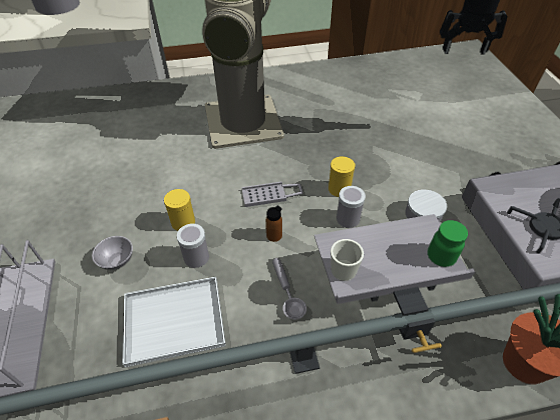

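View pics/top0.png

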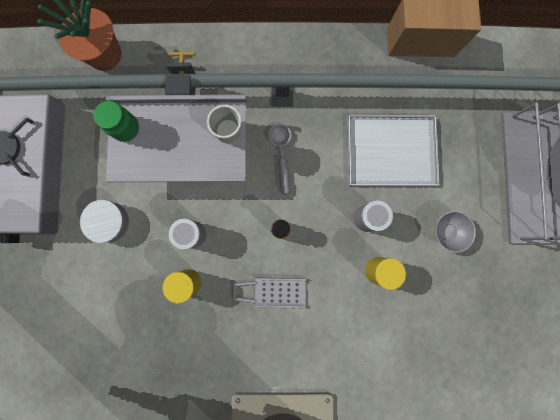

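The two grey lidded tins are at top px (184,234) and (377,215); in the scene view they are at (350,205) and (192,245). These could be mistaken for them:
- yellow tins at top (180,287) and (385,273)
- white round tub at (101,221)
- brown bottle at (281,229)
- bowl at (456,232)
- white cup on the shelf at (224,122)

I choose the grey ones. Next I measure them and check in a close crop.

```bash
cat > h.py <<'E'
import cv2,numpy as np
from bench import r,vision,order
def K(m,H=420):
    f=H/2/np.tan(np.radians(m['fov_y']/2)); return np.array([[f,0,m['cx']],[0,f,m['cy']],[0,0,1]])
def ray(m,px):
    p=cv2.undistortPoints(np.array([[px]],float),K(m),np.array(m['D'],float))[0,0]
    T=m['world_to_cam']; R=T[:3,:3]; o=-R.T@T[:3,3]; d=R.T@np.array([p[0],p[1],1]); return o,d
def onz(m,px,z):
    o,d=ray(m,px); return o+d*(z-o[2])/d[2]
def proj(m,P):
    T=m['world_to_cam']; return cv2.projectPoints(np.array([P],float),cv2.Rodrigues(T[:3,:3])[0],T[:3,3],K(m),np.array(m['D'],float))[0].reshape(-1,2)
E
python3 - <<'E'
from h import *
t=cv2.imread('pics/top0.png'); s=cv2.imread('pics/scene0.png')
a=cv2.resize(t[180:310,140:220],None,fx=4,fy=4,interpolation=cv2.INTER_CUBIC)
b=cv2.resize(t[180:310,340:440],None,fx=4,fy=4,interpolation=cv2.INTER_CUBIC)
cv2.imwrite('pics/crop1.png',np.hstack([a,b]))
mt=vision.camera_model('top'); ms=vision.camera_model('scene')
for n,px,z in [('A lid',(184,234),90),('B lid',(377,215),90),('yel1',(178,287),90),('yel2',(390,273),90),('bottle',(281,229),90),('white',(101,221),30),('bowl',(456,232),30)]: print(n,onz(mt,px,z).round(1))
for n,px,z in [('A lid',(350.5,196),90),('B lid',(192,233),90)]: print('scene',n,onz(ms,px,z).round(1))
print('shelf corners',[onz(mt,p,100).round(0)[:2] for p in [(107,101),(245,101),(245,181),(107,181)]])
print('jar,cup',onz(mt,(109,114),185).round(0),onz(mt,(224,122),165).round(0))
print('tray corners',[onz(mt,p,16).round(0)[:2] for p in [(350,115),(437,115),(438,187),(350,187)]])
print('tray scene',[onz(ms,p,16).round(0)[:2] for p in [(125,294),(216,279),(224,344),(124,366)]])
E
```

```text
A lid [450.2 198.8  90. ]
B lid [ 488.8 -186.4   90. ]
yel1 [345.8 208.6  90. ]
yel2 [ 373.9 -210.    90. ]
bottle [460.7   5.7  90. ]
white [478.6 396.1  30. ]
bowl [ 456.1 -375.3   30. ]
scene A lid [454.7 192.1  90. ]
scene B lid [ 486.4 -186.4   90. ]
shelf corners [array([722., 364.]), array([720.,  79.]), array([555.,  77.]), array([555., 355.])]
jar,cup [665. 319. 185.] [655. 112. 165.]
tray corners [array([ 720., -151.]), array([ 722., -350.]), array([ 557., -345.]), array([ 556., -148.])]
tray scene [array([ 564., -349.]), array([ 569., -151.]), array([ 724., -153.]), array([ 726., -347.])]
```

View pics/crop1.png

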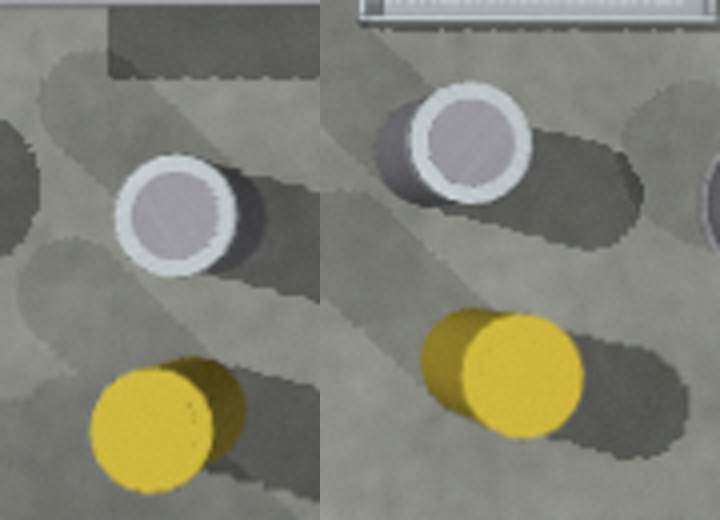

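The crop confirms two grey lidded tins. Tin A has its lid centre at (184,234) and tin B at (377.5,215.7), each with a yellow look-alike about 105–115 mm towards the base. Next: tool orientation, pipe height, and joint geometry.

Run:
```python
from h import *
from scipy.spatial.transform import Rotation as Ro
s=r.sense(); R=Ro.from_euler('xyz',s['tcp_rot'],degrees=True).as_matrix(); print(R.round(3)); print(s['joint_pos'])
mt=vision.camera_model('top'); ms=vision.camera_model('scene')
print('A',onz(mt,(184,234),90).round(1),'B',onz(mt,(377.5,215.7),90).round(1))
# pipe: top row 81 near col 280 vs z, and scene projection of it
for z in (100,150,200,250):
    P=onz(mt,(280,81),z); print('pipe',P.round(0),proj(ms,P).round(0))
# shelf front corners check in scene, tray floor
for P in [(555,78,100),(555,358,100),(640,218,100),(640,-250,3)]: print(P,proj(ms,P).round(0),proj(mt,P).round(0))
```

```text
[[-0.001 -0.964  0.268]
 [-0.002  0.268  0.964]
 [-1.     0.    -0.002]]
[ 6.95909448e+01  7.51153911e+00  8.53252569e+01 -1.44297302e-03
  8.72616458e+01 -4.89299453e+00]
A [450.2 198.8  90. ] B [ 487.4 -187.4   90. ]
pipe [763.   8. 100.] [[308. 327.]]
pipe [741.   9. 150.] [[307. 303.]]
pipe [719.   9. 200.] [[305. 278.]]
pipe [697.  10. 250.] [[303. 251.]]
(555, 78, 100) [[315. 234.]] [[245. 181.]]
(555, 358, 100) [[436. 213.]] [[106. 181.]]
(640, 218, 100) [[391. 254.]] [[176. 139.]]
(640, -250, 3) [[174. 319.]] [[393. 151.]]
```

```bash
python3 -m jog '[[[0.022,-0.029,0],[0,0,-0.1],1],[[0.044,-0.058,0],[0,0,-0.2],1],[[0.066,-0.087,0],[0,0,-0.3],1],[[0.088,-0.116,0],[0,0,-0.4],1],[[0.11,-0.145,0],[0,0,-0.5],1]]' 60 && python3 -m jog '[[[0.022,-0.029,0],[0,0,-0.1],1],[[0.044,-0.058,0],[0,0,-0.2],1],[[0.066,-0.087,0],[0,0,-0.2],1],[[0.088,-0.116,0],[0,0,-0.2],1],[[0.11,-0.145,0],[0,0,-0.2],1]]' && python3 -m jog '[[[0.022,-0.029,0],[0,0,0],1],[[0.044,-0.058,-0.01],[0,0,0],1],[[0.066,-0.087,-0.03],[0,0,0],1],[[0.07,-0.09,-0.05],[0,0,0],1],[[0.07,-0.09,-0.05],[0,0,0],1]]'
```

```text
time: 0.52
tool_pos: [270.9, 431.5, 238.8]
tcp_rot: [-169.8, 90.0, -124.2]
ft_force: [0.1, 0.0, 0.5]
finger_gap: 85.4
time: 0.93
tool_pos: [381.0, 286.5, 239.0]
tcp_rot: [178.4, 90.0, -147.2]
ft_force: [0.1, 1.2, 0.1]
finger_gap: 85.6
time: 1.35
tool_pos: [449.2, 195.3, 184.7]
tcp_rot: [165.9, 89.6, -160.0]
ft_force: [-0.6, 0.2, -0.6]
finger_gap: 85.6
```

Run:
```python
from h import *
s=r.sense(); print(s['tool_pos'],s['joint_pos'])
m=vision.camera_model('wrist'); i=vision.snapshot('wrist')[:,:,::-1].copy()
s=r.sense(); print(s['tool_pos'],s['joint_pos'],s['ft_force'])
print(proj(m,(450.2,198.8,90)))
cv2.imwrite('pics/w1.png',i)
```

```text
[449.1691031  195.33531909 184.66688253] [ 1.75160566e+01 -7.56908189e+00  1.06048308e+02 -1.77861303e-02
  8.19249057e+01 -1.66344962e+01]
[448.99235744 196.7835842  186.67482462] [ 1.76609254e+01 -7.66809322e+00  1.05924371e+02  1.49354220e-02
  8.20707297e+01 -1.65748835e+01] [-0.33238765  0.27255456 -0.62107895]
[[293.52852438 223.1877746 ]]
```

View pics/w1.png

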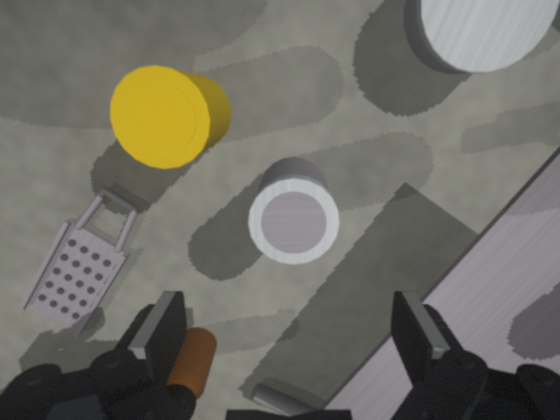

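The wrist view shows the grey lid at (294,221), against a prediction of (293.5,223), so tin A's position is confirmed. The yellow one at (160,117) is clear of the jaws. I descend and grip.

```bash
python3 -m jog '[[[0,0,-0.03],[0,0,0],1],[[0,0,-0.06],[0,0,0],1],[[0,0.001,-0.09],[0,0,0],1],[[0,0.001,-0.12],[0,0,0],1],[[0,0.001,-0.143],[0,0,0],1]]' 60 && python3 -m jog '[[[0,0,0],[0,0,0],1],[[0,0,0],[0,0,0],1],[[0,0,0],[0,0,0],1]]'
```

```text
time: 1.82
tool_pos: [449.4, 200.5, 45.4]
tcp_rot: [124.7, 90.0, 159.2]
ft_force: [0.1, 0.4, -0.6]
finger_gap: 85.4
time: 2.07
tool_pos: [451.6, 200.4, 48.6]
tcp_rot: [-13.2, 89.9, 21.2]
ft_force: [-0.1, 0.5, 0.5]
finger_gap: 85.3
```

```bash
python3 -m jog '[[[0,0,0],[0,0,0],0.3],[[0,0,0],[0,0,0],0],[[0,0,0],[0,0,0],-0.5],[[0,0,0],[0,0,0],-1],[[0,0,0],[0,0,0],-1]]' 60 && python3 -m jog '[[[0,0,0],[0,0,0],-1],[[0,0,0],[0,0,0],-1],[[0,0,0],[0,0,0],-1],[[0,0,0],[0,0,0],-1]]'
```

```text
time: 2.48
tool_pos: [451.9, 199.7, 48.6]
tcp_rot: [-14.3, 89.8, 20.1]
ft_force: [-1.2, -0.5, 8.9]
finger_gap: 57.8
time: 2.82
tool_pos: [451.9, 199.7, 48.6]
tcp_rot: [-14.4, 89.8, 19.9]
ft_force: [-1.9, 0.4, 8.5]
finger_gap: 57.5
```

```bash
python3 -m jog '[[[0,0,0.006],[0,0,0],-1],[[0,0,0.014],[0,0,0],-1],[[0,0,0.024],[0,0,0],-1],[[0,0,0.034],[0,0,0],-1],[[0,0,0.04],[0,0,0],-1]]' && python3 -m jog '[[[0,0,0],[0,0,0],-1],[[0,0,0],[0,0,0],-1],[[0,0,0],[0,0,0],-1],[[0,0,0],[0,0,0],-1]]'  && python3 -m jog '[[[0,0,0],[0,0,0],-1],[[0,0,0],[0,0,0],-1]]'
python3 - <<'E'
from h import *
for n in ('scene','wrist'):
    cv2.imwrite(f'pics/{n}2.png',vision.snapshot(n)[:,:,::-1]); print(r.sense()['ft_force'],r.sense()['tool_pos'])
E
```

```text
time: 3.23
tool_pos: [451.2, 199.4, 88.3]
tcp_rot: [-16.8, 89.9, 17.6]
ft_force: [0.2, 0.7, -3.7]
finger_gap: 57.6
time: 3.57
tool_pos: [449.9, 199.0, 85.6]
tcp_rot: [162.0, 89.9, -163.6]
ft_force: [0.7, 0.0, -3.6]
finger_gap: 57.6
time: 3.73
tool_pos: [450.1, 199.0, 85.7]
tcp_rot: [163.7, 89.9, -161.9]
ft_force: [-0.7, 0.7, -5.5]
finger_gap: 58.2
[-0.18995036  0.43969865 -3.05129771] [450.16727919 199.0655572   85.84114308]
[ 0.31635095  0.526709   -4.06081313] [450.28225465 199.07507335  85.97219369]
```

View pics/scene2.png

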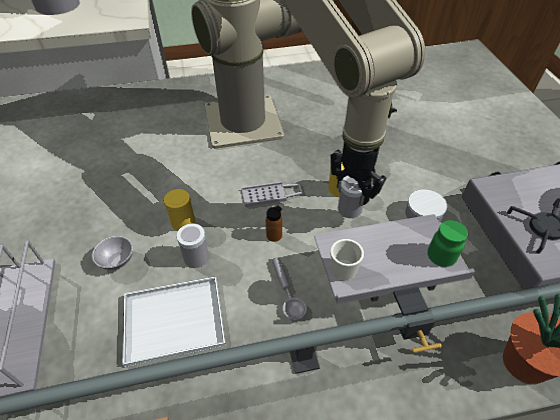

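View pics/wrist2.png

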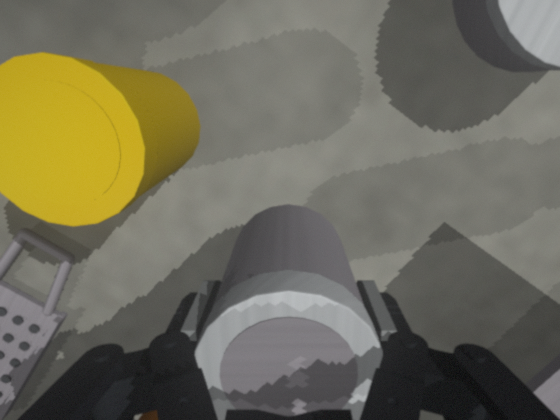

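The force with A lifted averages −4.0 N (noise about ±0.8), so A looks full. The scene view shows it held upright at (350,197). I set it back down so that I can feel B before placing anything.

```bash
python3 -m jog '[[[0,0,-0.01],[0,0,0],-1],[[0,0,-0.02],[0,0,0],-1],[[0,0,-0.029],[0,0,0],-1],[[0,0,-0.032],[0,0,0],-1],[[0,0,-0.034],[0,0,0],-1]]' && python3 -m jog '[[[0,0,-0.001],[0,0,0],-1],[[0,0,-0.002],[0,0,0],-1],[[0,0,-0.003],[0,0,0],-1],[[0,0,-0.003],[0,0,0],-1],[[0,0,-0.003],[0,0,0],-1]]'
```

```text
time: 4.25
tool_pos: [449.3, 198.8, 50.6]
tcp_rot: [163.9, 89.8, -161.7]
ft_force: [-0.4, -0.5, -3.8]
finger_gap: 57.6
time: 4.67
tool_pos: [450.7, 199.2, 49.6]
tcp_rot: [-16.2, 90.0, 18.1]
ft_force: [0.0, -1.1, -5.3]
finger_gap: 58.0
```

```bash
python3 -m jog '[[[0,0,-0.0005],[0,0,0],-1],[[0,0,-0.001],[0,0,0],-1],[[0,0,-0.0015],[0,0,0],-1],[[0,0,-0.0015],[0,0,0],-1]]' && python3 -m jog '[[[0,0,-0.0005],[0,0,0],-1],[[0,0,-0.001],[0,0,0],-1],[[0,0,-0.001],[0,0,0],-1],[[0,0,-0.001],[0,0,0],-1]]'
```

```text
time: 5.0
tool_pos: [450.7, 199.2, 48.6]
tcp_rot: [-22.2, 90.0, 12.2]
ft_force: [-4.1, -1.1, 4.3]
finger_gap: 57.8
time: 5.33
tool_pos: [450.8, 199.2, 48.6]
tcp_rot: [-63.7, 90.0, -29.3]
ft_force: [-9.9, -2.5, 15.7]
finger_gap: 57.8
```

```bash
python3 -m jog '[[[0,0,0.001],[0,0,0],-1],[[0,0,0.001],[0,0,0],-1],[[0,0,0.001],[0,0,0],0],[[0,0,0.001],[0,0,0],1],[[0,0,0.001],[0,0,0],1]]' && python3 -m jog '[[[0,0,0],[0,0,0],1],[[0,0,0],[0,0,0],1],[[0,0,0],[0,0,0],1]]' && python3 -m jog '[[[0,0,0.02],[0,0,0],1],[[0,0,0.05],[0,0,0],1],[[0,0,0.08],[0,0,0],1],[[0,0,0.11],[0,0,0],1],[[0,0,0.14],[0,0,0],1]]'
```

```text
time: 5.75
tool_pos: [450.9, 199.3, 48.0]
tcp_rot: [-16.5, 89.9, 17.9]
ft_force: [0.4, -0.2, -0.6]
finger_gap: 79.5
time: 6.0
tool_pos: [450.5, 199.2, 47.7]
tcp_rot: [45.1, 90.0, 79.5]
ft_force: [-0.3, 0.1, -0.3]
finger_gap: 85.3
time: 6.42
tool_pos: [450.2, 199.1, 189.1]
tcp_rot: [162.3, 90.0, -163.3]
ft_force: [0.6, 0.3, -0.3]
finger_gap: 85.0
```

Run:
```python
from h import *
m=vision.camera_model('wrist'); i=vision.snapshot('wrist')[:,:,::-1].copy(); print(r.sense()['tool_pos'],r.sense()['finger_gap']); print(proj(m,(450.2,198.8,90)))
cv2.imwrite('pics/w3.png',i)
```

```text
[453.41838801 200.14213742 196.25858077] 85.21269775143296
[[288.2007456 224.2180018]]
```

View pics/w3.png

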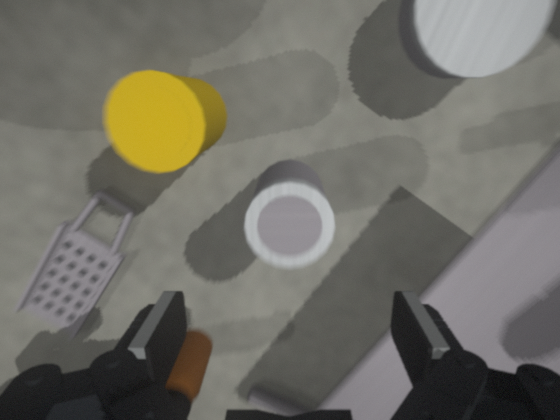

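Tin A is standing upright at (290,225), where it was before. I move over to B.

```bash
python3 -m jog '[[[0.002,-0.02,0],[0,0,0],1],[[0.005,-0.054,0],[0,0,0],1],[[0.008,-0.09,0],[0,0,0],1],[[0.012,-0.126,0],[0,0,0],1],[[0.015,-0.162,0],[0,0,0],1]]' && python3 -m jog '[[[0.003,-0.036,0],[0,0,0],1],[[0.007,-0.072,0],[0,0,0],1],[[0.011,-0.108,0],[0,0,0],1],[[0.015,-0.144,0],[0,0,0],1],[[0.018,-0.18,0],[0,0,0],1]]' && python3 -m jog '[[[0.003,-0.03,0],[0,0,0],1],[[0.004,-0.0445,0],[0,0,0],1],[[0.004,-0.0445,0],[0,0,0],1],[[0.004,-0.0445,0],[0,0,0],1]]'
python3 - <<'E'
from h import *
m=vision.camera_model('wrist'); i=vision.snapshot('wrist')[:,:,::-1].copy(); s=r.sense();print(s['tool_pos'],s['joint_pos']); print(proj(m,(487.4,-187.4,90)))
cv2.imwrite('pics/w4.png',i)
E
```

```text
time: 6.88
tool_pos: [465.5, 35.8, 187.7]
tcp_rot: [-38.0, 90.0, -3.6]
ft_force: [0.6, -0.2, -0.5]
finger_gap: 85.3
time: 7.3
tool_pos: [483.4, -144.8, 187.7]
tcp_rot: [-47.8, 90.0, -13.4]
ft_force: [0.4, 0.8, 0.1]
finger_gap: 85.4
time: 7.63
tool_pos: [487.2, -187.5, 187.3]
tcp_rot: [92.4, 89.9, 126.7]
ft_force: [-0.3, 0.7, -0.1]
finger_gap: 85.5
[ 487.33359322 -186.61382669  187.41292346] [-2.66081841e+01 -2.89455591e+00  1.01372763e+02  3.58236642e-02
  8.15747287e+01 -6.09671172e+01]
[[288.63229071 224.94955261]]
```

View pics/w4.png

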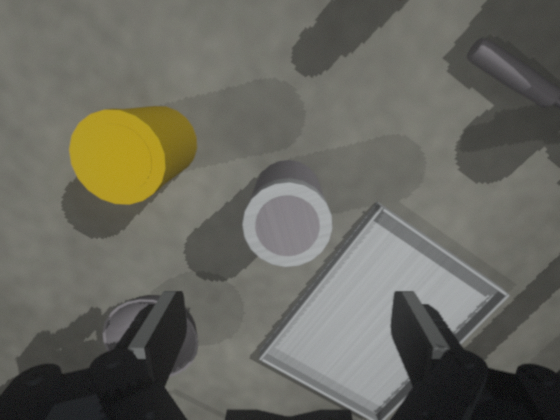

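B's lid is at (288,224), against a predicted (288.6,225). Descend, grip, lift.

```bash
python3 -m jog '[[[0,0,-0.03],[0,0,0],1],[[0,0,-0.06],[0,0,0],1],[[0,0,-0.09],[0,0,0],1],[[0,0,-0.12],[0,0,0],1],[[0,0,-0.139],[0,0,0],1]]' 60 && python3 -m jog '[[[0,0,0],[0,0,0],1],[[0,0,0],[0,0,0],1],[[0,0,0],[0,0,0],0.3],[[0,0,0],[0,0,0],0],[[0,0,0],[0,0,0],-0.5]]' && python3 -m jog '[[[0,0,0],[0,0,0],-1],[[0,0,0],[0,0,0],-1],[[0,0,0],[0,0,0],-1],[[0,0,0],[0,0,0],-1],[[0,0,0],[0,0,0],-1]]' && python3 -m jog '[[[0,0,0.006],[0,0,0],-1],[[0,0,0.014],[0,0,0],-1],[[0,0,0.024],[0,0,0],-1],[[0,0,0.034],[0,0,0],-1],[[0,0,0.04],[0,0,0],-1]]' && python3 -m jog '[[[0,0,0],[0,0,0],-1],[[0,0,0],[0,0,0],-1],[[0,0,0],[0,0,0],-1],[[0,0,0],[0,0,0],-1]]'  && python3 -m jog '[[[0,0,0],[0,0,0],-1],[[0,0,0],[0,0,0],-1]]'
python3 - <<'E'
from h import *
for n in ('scene','wrist'):
    cv2.imwrite(f'pics/{n}5.png',vision.snapshot(n)[:,:,::-1]); print(r.sense()['ft_force'],r.sense()['tool_pos'])
E
```

```text
time: 8.1
tool_pos: [486.0, -184.6, 45.6]
tcp_rot: [112.6, 89.8, 147.1]
ft_force: [0.3, 1.1, 0.0]
finger_gap: 85.4
time: 8.52
tool_pos: [489.2, -188.1, 51.5]
tcp_rot: [-65.9, 89.8, -31.5]
ft_force: [-0.3, -1.0, 0.7]
finger_gap: 58.4
time: 8.93
tool_pos: [489.2, -188.2, 51.4]
tcp_rot: [-59.3, 89.8, -24.9]
ft_force: [-1.1, 0.5, 6.8]
finger_gap: 58.2
time: 9.35
tool_pos: [488.4, -187.8, 91.1]
tcp_rot: [-61.1, 89.9, -26.7]
ft_force: [0.1, -0.2, -0.3]
finger_gap: 58.1
time: 9.68
tool_pos: [487.0, -187.1, 88.1]
tcp_rot: [120.3, 89.9, 154.6]
ft_force: [-0.1, 0.5, -0.7]
finger_gap: 58.2
time: 9.85
tool_pos: [487.1, -187.2, 88.2]
tcp_rot: [118.9, 89.9, 153.3]
ft_force: [0.2, 0.6, -1.1]
finger_gap: 58.5
[ 0.52123156  0.56837998 -1.85590044] [ 487.19677448 -187.21453523   88.33069268]
[-0.30780939 -0.11784111 -0.92887917] [ 487.30361899 -187.25555319   88.45117424]
```

View pics/scene5.png

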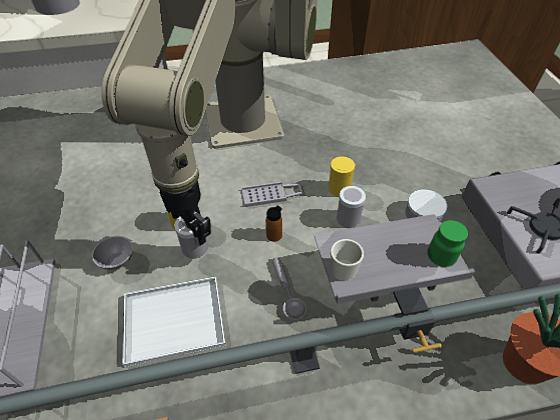

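B reads about −1.1 N, so B is empty and A is full. I set B back down, then take A to the shelf first, in the order asked.

```bash
python3 -m jog '[[[0,0,-0.01],[0,0,0],-1],[[0,0,-0.02],[0,0,0],-1],[[0,0,-0.029],[0,0,0],-1],[[0,0,-0.033],[0,0,0],-1],[[0,0,-0.035],[0,0,0],-1]]' && python3 -m jog '[[[0,0,-0.001],[0,0,0],-1],[[0,0,-0.002],[0,0,0],-1],[[0,0,-0.003],[0,0,0],-1],[[0,0,-0.003],[0,0,0],-1],[[0,0,-0.003],[0,0,0],-1]]'
```

```text
time: 10.37
tool_pos: [486.3, -186.8, 51.8]
tcp_rot: [119.6, 89.8, 153.9]
ft_force: [0.1, -0.1, -0.8]
finger_gap: 58.2
time: 10.78
tool_pos: [487.9, -187.6, 51.5]
tcp_rot: [-66.6, 89.9, -32.2]
ft_force: [-1.7, 0.7, 1.8]
finger_gap: 58.5
```

Contact (+1.8 N). Release, rise, and return to A.

```bash
python3 -m jog '[[[0,0,0],[0,0,0],-0.3],[[0,0,0],[0,0,0],0.3],[[0,0,0],[0,0,0],1],[[0,0,0],[0,0,0],1],[[0,0,0],[0,0,0],1]]' && python3 -m jog '[[[0,0,0],[0,0,0],1],[[0,0,0.02],[0,0,0],1],[[0,0,0.05],[0,0,0],1],[[0,0,0.085],[0,0,0],1],[[0,0,0.12],[0,0,0],1]]' && python3 -m jog '[[[-0.001,0.01,0.016],[0,0,0],1],[[-0.004,0.04,0.016],[0,0,0],1],[[-0.007,0.075,0.016],[0,0,0],1],[[-0.011,0.11,0.016],[0,0,0],1],[[-0.014,0.146,0.016],[0,0,0],1]]' && python3 -m jog '[[[-0.003,0.036,0],[0,0,0],1],[[-0.007,0.072,0],[0,0,0],1],[[-0.011,0.108,0],[0,0,0],1],[[-0.015,0.144,0],[0,0,0],1],[[-0.018,0.18,0],[0,0,0],1]]' && python3 -m jog '[[[-0.003,0.03,0],[0,0,0],1],[[-0.005,0.0605,0],[0,0,0],1],[[-0.005,0.0605,0],[0,0,0],1],[[-0.005,0.0605,0],[0,0,0],1]]'
python3 - <<'E'
from h import *
m=vision.camera_model('wrist'); i=vision.snapshot('wrist')[:,:,::-1].copy(); s=r.sense();print(s['tool_pos'],s['joint_pos']); print(proj(m,(450.2,199,90)))
cv2.imwrite('pics/w6.png',i)
cv2.imwrite('pics/t6.png',vision.snapshot('top')[:,:,::-1])
E
```

```text
time: 11.2
tool_pos: [487.5, -187.3, 50.7]
tcp_rot: [45.5, 90.0, 79.9]
ft_force: [0.8, 0.2, 0.2]
finger_gap: 85.6
time: 11.62
tool_pos: [486.7, -187.0, 171.3]
tcp_rot: [117.6, 89.9, 152.0]
ft_force: [1.5, 0.3, -0.3]
finger_gap: 85.4
time: 12.03
tool_pos: [473.1, -40.3, 186.9]
tcp_rot: [-44.7, 90.0, -10.4]
ft_force: [0.5, 0.0, -0.1]
finger_gap: 85.7
time: 12.45
tool_pos: [454.9, 140.4, 186.9]
tcp_rot: [-22.4, 90.0, 12.0]
ft_force: [0.1, 0.6, 0.3]
finger_gap: 85.2
time: 12.78
tool_pos: [450.0, 200.5, 186.6]
tcp_rot: [172.3, 90.0, -153.1]
ft_force: [0.5, -0.3, -0.5]
finger_gap: 85.2
[450.22543096 199.41918747 186.54848487] [ 1.79377403e+01 -7.60309211e+00  1.05878110e+02 -2.20952199e-02
  8.17536406e+01 -1.65385520e+01]
[[287.45651917 227.07222149]]
```

View pics/w6.png

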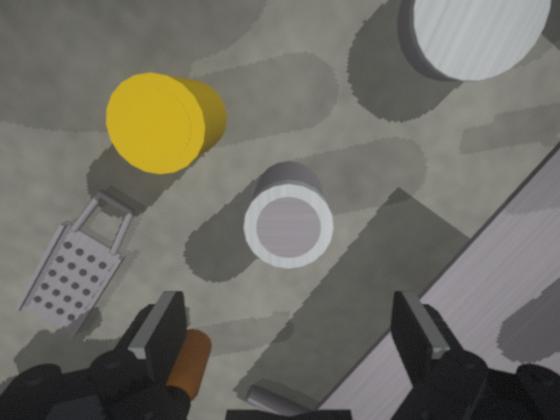

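View pics/t6.png

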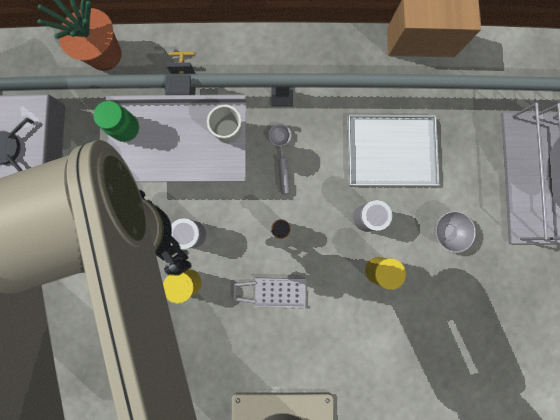

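B is upright at top px (377,215), and A's lid is at (288,226), against a prediction of (287.5,227). Grip A and lift.

```bash
python3 -m jog '[[[0,0,-0.03],[0,0,0],1],[[0,0,-0.06],[0,0,0],1],[[0,0,-0.09],[0,0,0],1],[[0,0,-0.12],[0,0,0],1],[[0,0,-0.138],[0,0,0],1]]' 70 && python3 -m jog '[[[0,0,0],[0,0,0],1],[[0,0,0],[0,0,0],1],[[0,0,0],[0,0,0],0.3],[[0,0,0],[0,0,0],0],[[0,0,0],[0,0,0],-0.5]]' && python3 -m jog '[[[0,0,0],[0,0,0],-1],[[0,0,0],[0,0,0],-1],[[0,0,0],[0,0,0],-1],[[0,0,0],[0,0,0],-1],[[0,0,0],[0,0,0],-1]]' && python3 -m jog '[[[0,0,0.006],[0,0,0],-1],[[0,0,0.016],[0,0,0],-1],[[0,0,0.031],[0,0,0],-1],[[0,0,0.05],[0,0,0],-1],[[0,0,0.07],[0,0,0],-1]]' && python3 -m jog '[[[0,0,0.02],[0,0,0],-1],[[0,0,0.04],[0,0,0],-1],[[0,0,0.06],[0,0,0],-1],[[0,0,0.07],[0,0,0],-1],[[0,0,0.07],[0,0,0],-1]]'  && python3 -m jog '[[[0,0,0],[0,0,0],-1],[[0,0,0],[0,0,0],-1]]'
```

```text
time: 13.3
tool_pos: [448.9, 197.0, 45.5]
tcp_rot: [168.5, 89.8, -157.3]
ft_force: [-0.5, 0.7, -0.4]
finger_gap: 85.2
time: 13.72
tool_pos: [452.0, 199.2, 51.1]
tcp_rot: [-23.2, 89.8, 11.2]
ft_force: [-1.2, -1.3, 3.1]
finger_gap: 57.8
time: 14.13
tool_pos: [452.0, 199.2, 51.1]
tcp_rot: [-28.3, 89.8, 6.1]
ft_force: [-1.6, -3.0, 6.1]
finger_gap: 57.6
time: 14.55
tool_pos: [449.9, 199.0, 119.9]
tcp_rot: [158.6, 90.0, -167.0]
ft_force: [0.7, -0.0, -4.7]
finger_gap: 58.1
time: 14.97
tool_pos: [452.2, 199.8, 192.6]
tcp_rot: [-15.6, 89.7, 18.7]
ft_force: [-0.4, -0.5, -3.5]
finger_gap: 57.6
time: 15.13
tool_pos: [449.7, 198.9, 187.5]
tcp_rot: [162.5, 89.9, -163.1]
ft_force: [0.1, 0.1, -4.6]
finger_gap: 58.3
```

```bash
python3 -m jog '[[[0.01,0.001,0],[0,0,0],-1],[[0.03,0.003,0],[0,0,0],-1],[[0.055,0.005,0],[0,0,0],-1],[[0.08,0.007,0],[0,0,0],-1],[[0.105,0.0095,0],[0,0,0],-1]]' && python3 -m jog '[[[0.025,0.002,0],[0,0,0],-1],[[0.045,0.004,0],[0,0,0],-1],[[0.065,0.0055,0],[0,0,0],-1],[[0.077,0.0065,0],[0,0,0],-1],[[0.0825,0.007,0],[0,0,0],-1]]' && python3 -m jog '[[[0,0,0],[0,0,0],-1],[[0,0,0],[0,0,0],-1],[[0,0,0],[0,0,0],-1]]'
python3 - <<'E'
from h import *
mt=vision.camera_model('top')
for n in ('top','scene'): cv2.imwrite(f'pics/{n}7.png',vision.snapshot(n)[:,:,::-1])
s=r.sense();print(s['tool_pos'],s['ft_force'])
E
```

```text
time: 15.55
tool_pos: [555.5, 208.4, 186.5]
tcp_rot: [161.8, 89.8, -163.8]
ft_force: [0.3, 0.6, -3.2]
finger_gap: 57.5
time: 15.97
tool_pos: [638.3, 215.2, 185.8]
tcp_rot: [161.9, 89.8, -163.7]
ft_force: [0.7, 1.2, -5.0]
finger_gap: 57.7
time: 16.22
tool_pos: [636.9, 215.6, 188.0]
tcp_rot: [157.3, 89.9, -168.4]
ft_force: [0.3, -0.2, -4.0]
finger_gap: 57.7
[637.21295283 215.7178742  188.73305559] [-0.56615655 -0.17585917 -4.02778354]
```

View pics/top7.png

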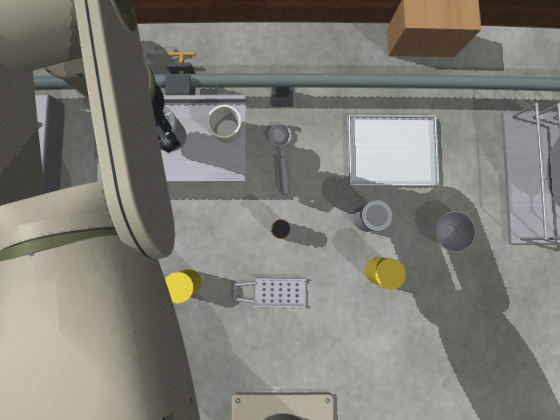

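View pics/scene7.png

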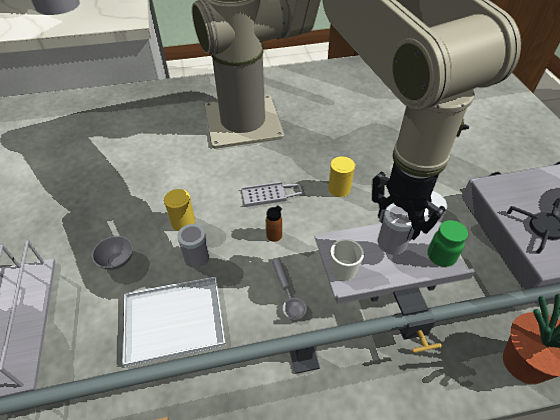

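The scene view shows A held at (397,228), between the cup (347,258) and the jar (449,243). I lower it gently.

```bash
python3 -m jog '[[[0,0,-0.01],[0,0,0],-1],[[0,0,-0.02],[0,0,0],-1],[[0,0,-0.027],[0,0,0],-1],[[0,0,-0.031],[0,0,0],-1],[[0,0,-0.033],[0,0,0],-1]]' && python3 -m jog '[[[0,0,-0.001],[0,0,0],-1],[[0,0,-0.002],[0,0,0],-1],[[0,0,-0.002],[0,0,0],-1],[[0,0,-0.002],[0,0,0],-1]]'
```

```text
time: 16.73
tool_pos: [636.9, 215.4, 153.8]
tcp_rot: [160.1, 89.8, -165.6]
ft_force: [0.3, 0.1, -3.7]
finger_gap: 57.8
time: 17.07
tool_pos: [638.3, 215.7, 154.3]
tcp_rot: [-19.9, 90.0, 14.5]
ft_force: [-0.7, 1.1, -4.5]
finger_gap: 57.9
```

```bash
python3 -m jog '[[[0,0,-0.0005],[0,0,0],-1],[[0,0,-0.001],[0,0,0],-1],[[0,0,-0.0015],[0,0,0],-1],[[0,0,-0.0015],[0,0,0],-1],[[0,0,-0.0015],[0,0,0],-1]]' && python3 -m jog '[[[0,0,-0.0005],[0,0,0],-1],[[0,0,-0.001],[0,0,0],-1],[[0,0,-0.001],[0,0,0],-1],[[0,0,-0.001],[0,0,0],-1]]'
```

```text
time: 17.48
tool_pos: [637.9, 215.6, 152.3]
tcp_rot: [156.2, 90.0, -169.4]
ft_force: [-0.4, -0.4, -4.4]
finger_gap: 57.6
time: 17.82
tool_pos: [638.0, 215.7, 151.4]
tcp_rot: [-26.6, 90.0, 7.7]
ft_force: [-0.5, -0.2, -4.0]
finger_gap: 57.8
```

```bash
python3 -m jog '[[[0,0,-0.0005],[0,0,0],-1],[[0,0,-0.001],[0,0,0],-1],[[0,0,-0.001],[0,0,0],-1],[[0,0,-0.001],[0,0,0],-1]]'
```

```text
time: 18.15
tool_pos: [638.1, 215.6, 151.3]
tcp_rot: [-27.5, 90.0, 6.9]
ft_force: [-5.1, -2.2, 5.4]
finger_gap: 57.6
```

Contact at 151.3 mm, where I expected 151.1. I ease off slightly, release and rise.

```bash
python3 -m jog '[[[0,0,0.0005],[0,0,0],-1],[[0,0,0.0005],[0,0,0],-0.3],[[0,0,0.0005],[0,0,0],0.3],[[0,0,0.0005],[0,0,0],1],[[0,0,0.0005],[0,0,0],1]]' && python3 -m jog '[[[0,0,0],[0,0,0],1],[[0,0,0],[0,0,0],1],[[0,0,0.015],[0,0,0],1],[[0,0,0.04],[0,0,0],1],[[0,0,0.07],[0,0,0],1]]' && python3 -m jog '[[[0,0,0.03],[0,0,0],1],[[0,0,0.06],[0,0,0],1],[[0,0,0.06],[0,0,0],1]]'
python3 - <<'E'
from h import *
m=vision.camera_model('wrist'); i=vision.snapshot('wrist')[:,:,::-1].copy(); s=r.sense();print(s['tool_pos'],s['ft_force'],proj(m,(638,215.7,190)))
cv2.imwrite('pics/w8.png',i)
cv2.imwrite('pics/s8.png',vision.snapshot('scene')[:,:,::-1])
E
```

```text
time: 18.57
tool_pos: [638.3, 215.8, 150.7]
tcp_rot: [-13.0, 89.9, 21.4]
ft_force: [0.6, -1.0, -0.2]
finger_gap: 80.1
time: 18.98
tool_pos: [636.6, 215.3, 218.6]
tcp_rot: [159.5, 89.7, -166.2]
ft_force: [0.2, 0.4, 0.5]
finger_gap: 85.3
time: 19.23
tool_pos: [640.7, 216.4, 289.6]
tcp_rot: [-19.9, 89.3, 14.5]
ft_force: [0.2, 0.4, 1.6]
finger_gap: 85.4
[640.16812602 216.23425635 286.43331631] [ 0.72056711  0.46334411 -0.3313208 ] [[282.93730012 221.79433127]]
```

View pics/w8.png

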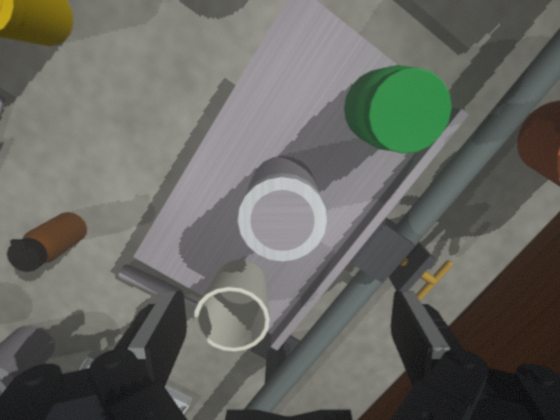

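View pics/s8.png

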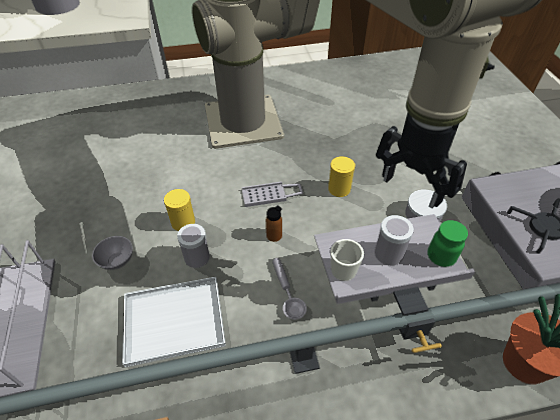

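A stands upright on the shelf: lid at wrist px (282,218), scene (397,228), with the cup and jar untouched. I go back to B.

```bash
python3 -m jog '[[[-0.008,-0.02,0],[0,0,0],1],[[-0.02,-0.0535,0],[0,0,0],1],[[-0.0325,-0.087,0],[0,0,0],1],[[-0.045,-0.1205,0],[0,0,0],1],[[-0.0575,-0.154,0],[0,0,0],1]]' && python3 -m jog '[[[-0.0125,-0.0335,0],[0,0,0],1],[[-0.025,-0.067,0],[0,0,0],1],[[-0.0375,-0.1005,0],[0,0,0],1],[[-0.05,-0.134,0],[0,0,0],1],[[-0.0625,-0.1675,0],[0,0,0],1]]' && python3 -m jog '[[[-0.0125,-0.0335,-0.01],[0,0,0],1],[[-0.025,-0.067,-0.03],[0,0,0],1],[[-0.0305,-0.0815,-0.06],[0,0,0],1],[[-0.0305,-0.0815,-0.09],[0,0,0],1],[[-0.0305,-0.0815,-0.094],[0,0,0],1]]' && python3 -m jog '[[[0,0,0],[0,0,0],1],[[0,0,0],[0,0,0],1],[[0,0,0],[0,0,0],1]]'
python3 - <<'E'
from h import *
m=vision.camera_model('wrist'); i=vision.snapshot('wrist')[:,:,::-1].copy(); s=r.sense();print(s['tool_pos'],s['ft_force'],proj(m,(487.4,-187.4,90)))
cv2.imwrite('pics/w9.png',i)
E
```

```text
time: 19.75
tool_pos: [578.9, 60.5, 278.5]
tcp_rot: [147.5, 89.8, -178.1]
ft_force: [-0.4, -0.6, 0.4]
finger_gap: 85.4
time: 20.17
tool_pos: [516.4, -107.0, 278.9]
tcp_rot: [128.4, 89.9, 162.8]
ft_force: [0.3, -0.3, -0.7]
finger_gap: 85.4
time: 20.58
tool_pos: [483.1, -186.7, 179.2]
tcp_rot: [119.0, 89.4, 153.2]
ft_force: [-0.7, 0.6, -1.5]
finger_gap: 85.5
time: 20.83
tool_pos: [488.7, -187.2, 188.7]
tcp_rot: [-59.0, 89.9, -24.5]
ft_force: [-0.2, 0.8, -0.1]
finger_gap: 85.1
[ 488.90817751 -187.27097475  189.02018378] [ 0.17276824 -0.3683983  -0.70534511] [[286.42557908 223.02339686]]
```

View pics/w9.png

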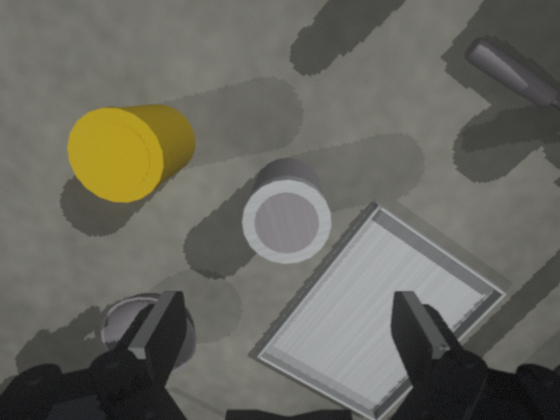

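```bash
python3 -m jog '[[[0,0,-0.03],[0,0,0],1],[[0,0,-0.06],[0,0,0],1],[[0,0,-0.09],[0,0,0],1],[[0,0,-0.12],[0,0,0],1],[[0,0,-0.138],[0,0,0],1]]' 60 && python3 -m jog '[[[0,0,0],[0,0,0],1],[[0,0,0],[0,0,0],1],[[0,0,0],[0,0,0],0.3],[[0,0,0],[0,0,0],0],[[0,0,0],[0,0,0],-0.5]]' && python3 -m jog '[[[0,0,0],[0,0,0],-1],[[0,0,0],[0,0,0],-1],[[0,0,0],[0,0,0],-1],[[0,0,0],[0,0,0],-1],[[0,0,0],[0,0,0],-1]]' && python3 -m jog '[[[0,0,0.006],[0,0,0],-1],[[0,0,0.016],[0,0,0],-1],[[0,0,0.031],[0,0,0],-1],[[0,0,0.05],[0,0,0],-1],[[0,0,0.06],[0,0,0],-1]]' && python3 -m jog '[[[0,0,0],[0,0,0],-1],[[0.01,-0.004,0],[0,0,0],-1],[[0.03,-0.012,0],[0,0,0],-1],[[0.055,-0.022,0],[0,0,0],-1],[[0.08,-0.033,0],[0,0,0],-1]]'  && python3 -m jog '[[[0.025,-0.01,0],[0,0,0],-1],[[0.047,-0.019,0],[0,0,0],-1],[[0.065,-0.026,0],[0,0,0],-1],[[0.072,-0.029,0],[0,0,0],-1],[[0.072,-0.029,0],[0,0,0],-1]]' && python3 -m jog '[[[0,0,0],[0,0,0],-1],[[0,0,0],[0,0,0],-1],[[0,0,0],[0,0,0],-1]]'
python3 - <<'E'
from h import *
for n in ('top','scene'): cv2.imwrite(f'pics/{n}10.png',vision.snapshot(n)[:,:,::-1])
s=r.sense();print(s['tool_pos'],s['ft_force'])
E
```

```text
time: 21.3
tool_pos: [487.4, -186.6, 47.3]
tcp_rot: [117.5, 90.0, 152.0]
ft_force: [0.2, 0.6, -1.1]
finger_gap: 85.4
time: 21.72
tool_pos: [489.4, -188.4, 51.7]
tcp_rot: [-65.3, 89.7, -30.9]
ft_force: [-1.1, 0.0, 5.1]
finger_gap: 58.3
time: 22.13
tool_pos: [489.3, -188.3, 51.7]
tcp_rot: [-62.0, 89.7, -27.6]
ft_force: [-1.7, 0.1, 7.1]
finger_gap: 58.4
time: 22.55
tool_pos: [488.8, -187.9, 112.2]
tcp_rot: [-60.4, 89.8, -26.0]
ft_force: [1.1, 0.1, -0.6]
finger_gap: 58.2
time: 22.97
tool_pos: [568.0, -220.4, 108.2]
tcp_rot: [113.4, 90.0, 147.8]
ft_force: [0.2, -0.4, -1.1]
finger_gap: 58.4
time: 23.38
tool_pos: [640.4, -249.8, 107.7]
tcp_rot: [120.7, 90.0, 155.1]
ft_force: [0.6, -0.4, -1.6]
finger_gap: 58.3
time: 23.63
tool_pos: [638.6, -249.0, 108.5]
tcp_rot: [122.0, 89.9, 156.4]
ft_force: [-1.2, 0.1, -0.8]
finger_gap: 58.2
[ 638.94680434 -249.12173031  108.89303784] [-0.28503174 -0.5280454  -0.67054706]
```

View pics/scene10.png

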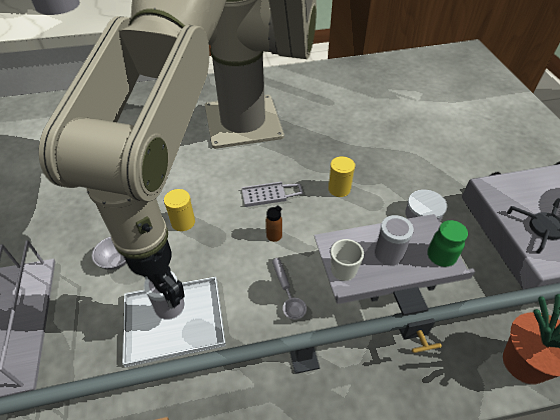

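B is held over the tray at (168,295). Contact should come at TCP z ≈ 54.7, so I lower it gently.

```bash
python3 -m jog '[[[0,0,-0.012],[0,0,0],-1],[[0,0,-0.026],[0,0,0],-1],[[0,0,-0.039],[0,0,0],-1],[[0,0,-0.046],[0,0,0],-1],[[0,0,-0.049],[0,0,0],-1]]' && python3 -m jog '[[[0,0,-0.001],[0,0,0],-1],[[0,0,-0.002],[0,0,0],-1],[[0,0,-0.003],[0,0,0],-1],[[0,0,-0.003],[0,0,0],-1],[[0,0,-0.003],[0,0,0],-1]]' && python3 -m jog '[[[0,0,-0.0005],[0,0,0],-1],[[0,0,-0.001],[0,0,0],-1],[[0,0,-0.001],[0,0,0],-1],[[0,0,-0.001],[0,0,0],-1]]'
```

```text
time: 24.15
tool_pos: [637.5, -248.4, 56.1]
tcp_rot: [119.7, 89.7, 154.1]
ft_force: [0.4, 0.1, -1.3]
finger_gap: 58.0
time: 24.57
tool_pos: [639.9, -249.5, 57.5]
tcp_rot: [-59.1, 89.9, -24.7]
ft_force: [0.2, -0.1, -2.1]
finger_gap: 58.2
time: 24.9
tool_pos: [639.5, -249.4, 55.9]
tcp_rot: [-65.0, 90.0, -30.6]
ft_force: [0.7, -0.7, -1.4]
finger_gap: 58.5
```

```bash
python3 -m jog '[[[0,0,-0.0005],[0,0,0],-1],[[0,0,-0.001],[0,0,0],-1],[[0,0,-0.001],[0,0,0],-1],[[0,0,-0.001],[0,0,0],-1],[[0,0,-0.001],[0,0,0],-1]]'
```

```text
time: 25.32
tool_pos: [639.6, -249.4, 54.9]
tcp_rot: [-67.0, 90.0, -32.6]
ft_force: [-0.5, 0.9, -0.2]
finger_gap: 58.0
```

```bash
python3 -m jog '[[[0,0,-0.0005],[0,0,0],-1],[[0,0,-0.0005],[0,0,0],-1],[[0,0,-0.0005],[0,0,0],-1],[[0,0,-0.0005],[0,0,0],-1]]'
```

```text
time: 25.65
tool_pos: [639.6, -249.5, 54.9]
tcp_rot: [-67.2, 90.0, -32.9]
ft_force: [-2.9, 1.8, 5.7]
finger_gap: 57.9
```

Contact at 54.9 mm. I release and rise.

```bash
python3 -m jog '[[[0,0,0.0005],[0,0,0],-1],[[0,0,0.0005],[0,0,0],-0.3],[[0,0,0.0005],[0,0,0],0.3],[[0,0,0.0005],[0,0,0],1],[[0,0,0.0005],[0,0,0],1]]' && python3 -m jog '[[[0,0,0],[0,0,0],1],[[0,0,0],[0,0,0],1],[[0,0,0.015],[0,0,0],1],[[0,0,0.04],[0,0,0],1],[[0,0,0.07],[0,0,0],1]]' && python3 -m jog '[[[0,0,0.03],[0,0,0],1],[[0,0,0.06],[0,0,0],1],[[-0.02,0.01,0.08],[0,0,0],1],[[-0.05,0.03,0.09],[0,0,0],1],[[-0.08,0.06,0.1],[0,0,0],1]]' && python3 -m jog '[[[-0.03,0.02,0],[0,0,0],1],[[-0.06,0.04,0],[0,0,0],1],[[-0.09,0.06,0],[0,0,0],1],[[-0.1,0.07,0],[0,0,0],1],[[-0.1,0.07,0],[0,0,0],1]]'
python3 - <<'E'
from h import *
mt=vision.camera_model('top')
t=vision.snapshot('top')[:,:,::-1]; cv2.imwrite('pics/top11.png',t)
cv2.imwrite('pics/scene11.png',vision.snapshot('scene')[:,:,::-1])
print(proj(mt,(639.5,-249.5,93)),proj(mt,(638,215.7,190)))
s=r.sense();print(s['time'],s['tool_pos'],s['ft_force'])
E
```

```text
time: 26.07
tool_pos: [639.4, -249.3, 54.4]
tcp_rot: [107.6, 90.0, 142.0]
ft_force: [0.2, 1.2, -0.5]
finger_gap: 79.9
time: 26.48
tool_pos: [638.0, -248.6, 123.9]
tcp_rot: [119.6, 89.7, 154.0]
ft_force: [0.2, -0.9, -0.0]
finger_gap: 85.1
time: 26.9
tool_pos: [560.7, -191.9, 227.3]
tcp_rot: [-67.2, 89.8, -32.9]
ft_force: [0.2, 1.0, -0.1]
finger_gap: 85.7
time: 27.32
tool_pos: [459.0, -118.9, 225.7]
tcp_rot: [-31.6, 89.9, 2.9]
ft_force: [-0.3, 0.3, -0.2]
finger_gap: 85.5
[[406.197979   141.14551776]] [[164.00561338 127.12518842]]
27.4167 [ 461.15312596 -120.64313108  225.89545214] [ 0.18695571 -0.148793   -0.82765867]
```

View pics/top11.png

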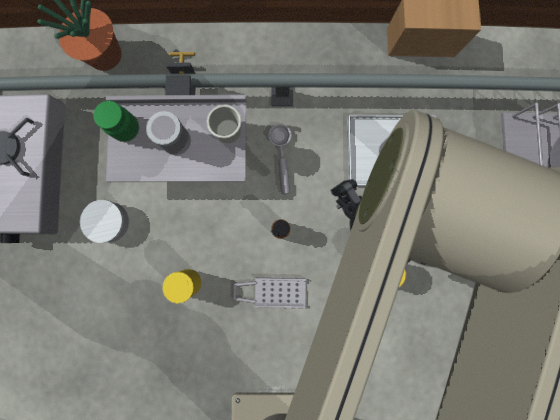

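View pics/scene11.png

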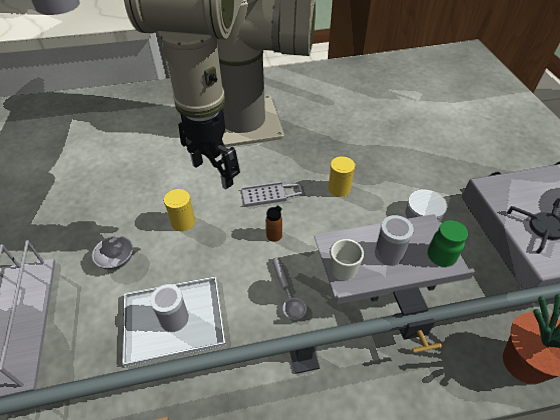

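Both tins are upright. A is on the shelf (top px 164,127, as predicted) and B is in the tray (scene 167,308). The robot touches nothing.

```bash
python3 -m jog '[[[0,0,0],[0,0,0],1],[[0,0,0],[0,0,0],1],[[0,0,0],[0,0,0],1]]' && python3 -c "
from bench import order; print(order.hand_in())"
```

```text
time: 27.67
tool_pos: [461.3, -121.2, 224.4]
tcp_rot: [143.9, 90.0, 178.3]
ft_force: [0.8, -0.5, 0.5]
finger_gap: 85.3
the job is handed in; nothing more can be done
None
```

I lifted both grey tins before placing either. Tin A read about −4.0 N and tin B about −1.1 N, so A is the full one and B the empty one. I stood A on the middle of the shelf between the cup and the jar, then B in the tray. Each was lowered in sub-millimetre steps until light contact, then released. I handed in at 27.7 s.

The last pictures show both tins upright and clear of the gripper, with the cup, jar and yellow look-alikes apparently undisturbed. A's lid sits where predicted in the top view. B was hidden from the top camera by the arm, so I checked it only in the scene view.

Two readings differed from what I expected:
- **Finger opening:** it read about 58 mm on the 60 mm tins.
- **Contact force:** when I first set A back on the counter I pressed up to about 16 N before easing off, well under the limit.

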